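Open the stuck reagent jar

TASK

The screw cap of the amber jar standing in the metal bench holder is stuck. Break it loose with a hard twist anticlockwise, spin it off, letting it climb its thread without dragging the jar up or pressing it down in its springy holder, and set the cap down gently, flat and top up, well inside the shallow steel tray. Leave the other things on the bench as they are.

Things in the scene. Friction and masses are not known exactly. Their poses are not given: they have to be found in the camera images.
- cap: black plastic ribbed screw cap, 56 mm diameter, 34 mm high, 35 g, on the jar. Origin: centre of its open underside, z up; the smooth band for the fingers is z = 20 to 34 mm. It unscrews anticlockwise from above (positive about z). Jammed at first: takes a hard twist of 0.3 to 0.7 N m (a 60 N grip holds it), comes loose within about 0.6 rad, then turns easily.
- cap_top (a point): centre of the cap's flat top. As it turns, the cap climbs its thread by some millimetres and pushes the hand up: follow that push, as jar and holder take little force. It has 2 to 3 mm of vertical play, stays put when let go part way, and leaves the thread after 1.5 rad or more, at an angle to be felt: lifted 6 mm, it is still caught if the pull grows by 5 N, free if not.
- jar_neck (a point): centre of the jar's neck rim, axes of the jar (z up). The rim stands 127 mm above the table; the stuck cap's underside is 16 mm below it. Amber glass jar, 72 mm diameter; its shoulder slopes from 47 mm (outer edge) to 31 mm (at the 34 mm wide neck) below the rim. It cannot turn in its holder.
- jar (a joint): height of the jar in its springy holder, m: 0 at rest, positive pulled up, negative pressed down. The holder gives about 1 mm for every 6 N either way, and the jar must not be moved by more than 2 mm (12 N).
- holder: square aluminium bench holder, 100 x 100 mm, 50 mm high, on a 130 mm square, 6 mm thick rubber foot, fixed to the bench; the jar stands on its axis. Origin: centre of its underside.
- tray: shallow square steel tray, 170 x 170 mm outside, 10 mm high, walls 4 mm thick, inner floor 4 mm above the table; fixed. Origin: centre of its underside.
- beaker: bystander: glass beaker, 70 mm diameter, 90 mm high, origin at the centre of its underside
- small_bottle: bystander: small amber bottle, 44 mm diameter, 85 mm high, origin at the centre of its underside
- tip_box: bystander: closed pipette tip box, 85 x 120 x 50 mm, origin at the centre of its underside
- ice_bucket: bystander: black round ice bucket, 210 mm diameter, 120 mm high, fixed, origin at the centre of its underside
Things that resemble listed ones, but are neither listed nor needed, are in the scene too. Of the things shaped like the cap, the black one is meant. Of the things that look like the tray, take the one that is farthest to the robot's right at the start.

How it is judged:
On the way, in this order (a step that is already met when the one before it is completed fails the run):
1. the cap is twisted loose by 0.7 rad while still on the thread (angle between the x axis of cap and the x axis of jar_neck, either way round above 0.7 rad and z of cap in the frame of jar_neck below -0.006 m and horizontal distance between cap and jar_neck below 0.004 m), for 0.05 s.
2. the cap is lifted clear of the neck (z of cap in the frame of jar_neck above 0.01 m), for 0.05 s.
3. the cap is lowered flat onto the tray while still in the fingers (x of cap in the frame of tray between -0.06 and 0.06 m and y of cap in the frame of tray between -0.06 and 0.06 m and z of cap in the frame of tray below 0.009 m and angle between cap's own z axis and vertical below 0.1 rad and contact force between the fingers and cap above 1 N), for 0.05 s.
At the end, for the whole second after the job is handed in: the cap lies at rest on the tray's floor, flat (within 0.1 rad) and top up, its centre within 60 mm of the tray's centre along both tray axes, let go; the jar stands in its holder at its rest height within 1 mm (x of cap in the frame of tray between -0.06 and 0.06 m and y of cap in the frame of tray between -0.06 and 0.06 m and z of cap in the frame of tray below 0.009 m and angle between cap's own z axis and vertical below 0.1 rad and contact force between the fingers and cap below 0.1 N and linear speed of cap below 0.02 m/s and value of joint jar between -0.001 and 0.001 m); the robot touches nothing.
It fails at once if the jar is pulled up by more than 2 mm in its holder (value of joint jar above 0.002 m).
It fails at once if the jar is pressed down by more than 2 mm in its holder (value of joint jar below -0.002 m).
It fails at once if a bystander is moved by more than 20 mm (distance of any of beaker, small_bottle, tip_box from where it was at the start of the episode above 0.02 m).
It fails at once if the ice bucket is struck (contact force between the arm and ice_bucket above 5 N).
It also fails if it takes over 61 s, if anything falls off the work surface, if the arm or the gripper's body presses on something with over 40 N, if the wrist force passes 120 N, or if a joint passes its speed limit or range.

ROBOT

A 6-joint arm with a two-finger parallel gripper is mounted at the origin on the work surface. World frame = base frame: x ahead of the robot, y to its left, z up, the work surface at z = 0. Lengths are in m, angles in rad, forces in N, time in s.
With the tool pointing down it reaches from about 0.325 to 0.75 m from the base axis. Payload 7.6 kg.
Tool frame: the origin (TCP) lies between the finger pads; the fingertips stand bot.tip_reach ahead of it and the grasp point (between the pads) lies 11 mm behind it (bot.tip_reach is the distance from the TCP to the fingertips, in m); z points along the fingers, y is the direction in which the jaws open and shut (so a half turn about z gives the same grasp; the last joint's range is limited). The gripper opens to 85 mm and grips with 20 to 120 N. Pads are 22 mm wide; open, the fingers measure 114 mm over their backs; the gripper's body (76 mm by 85 mm) begins 54 mm behind the grasp point. The pads swing forward as they close: fully open they stand 13 mm farther back than shut.
Start: joints at [-1.182, 0.052, 1.401, -0, 1.689, -0.07], TCP at [0.233, -0.471, 0.239] pointing down, gripper open.
Joint ranges: [-2.9, 2.9], [-0.91, 2.17], [0.12, 2.37], [-1.06, 4.2], [0.26, 2.73], [-2.93, 2.93]. Speed limits (rad/s): [2.57, 2.57, 3.01, 3.14, 3.14, 3.14].

INTERFACE

Orientations are given as a unit quaternion [x, y, z, w].
In Python, from rig import sense, vision, bot, spotter gives the robot as it stands. The module is installed in compiled form; this text tells all that it offers.
- The arm moves only by the tool arm_command, never from a script. Its argument "targets" is a list of rows, each an object with "rotation": the turn, a rotation vector about the tool's x, y, z in units of 6 degrees (1.0 is 6 degrees), a list of three; "linear": the shift along the tool's x, y, z in units of 40 mm (1.0 is 40 mm), a list of three; "claw": the opening, from 0 (shut) to 1 (fully open). A call has 1 to 20 rows; each row is the pose to reach, as a shift and turn from the pose measured when the call began, along the tool's axes at that moment; what a row does not reach only later rows make up. A row lasts 1/12 s, in which the tool goes at most 41.7 mm and 7.16 degrees, less where a joint would pass 70% of its speed; a pose out of reach is approached as far as the arm can. A call with a gripper value outside its range is refused whole. The fingers move at their own pace and stop on an object; "force" is the grip in N (left out, the last holds). Time passes only in rows, so rows that repeat a pose let the fingers close. It gives the time, the measured TCP pose, the force and the opening at its end, in the units of the state.
- sense(): the state, without advancing time (a new reading comes with each control period).
- vision.read_camera(name): name is "scene" or "top"; returns a dict with "img" (400x640x3 uint8, red, green, blue), "intrinsics" (3x3 intrinsics, pixels), "R" (3x3) and "t" (3): a world point X has camera coordinates R X + t. Camera axes: x right, y down, z forward; pixel columns grow to the right and rows downward; lengths in m; the calibration is good to about 2 mm. A picture is of the moment at which its call begins. There is no depth.
- bot.close_job(): hands the job in, once; it reports no verdict.
Trained networks look in the newest picture that a camera, given by its name, has taken for a name from the list of things; names that differ only in an ending like _2 or _b are one class to them, and where a whole thing is asked for, a point or a joint stands for the part that bears it (a point fixed in the world has none). Each returns a list of dicts, best first, with "p" (0 to 1); they miss things now and then, are a little off and sometimes report something else, mostly with a low value. They report only what shows in the picture. A call takes as long as a camera call. They do not tell look-alikes from the thing itself.
- spotter.search_frame(camera, label): "bbox" ([left, top, right, bottom] as shares, 0 to 1, of the picture: columns of its width, rows of its height, round what is visible of it).
- spotter.mark_of(camera, label): "xy" ([column, row] as shares, 0 to 1, of the picture: columns of its width, rows of its height: a listed point, or the origin of a listed thing).
The state is a dict: "clock": time; "qpos": joint angles; "qd": joint speeds; "tau": joint torques, N m; "tool_pos": TCP position; "orientation": TCP orientation; "force": force on the tool from outside, world axes, zero at the start; "torque": the same for the moment, N m; "width": finger opening in m.
Only numpy, scipy, OpenCV 4.12 (cv2) and the standard library are available. Lean on these libraries where they do the work, as an engineer would, in place of code of your own. Each camera call takes 0.05 s, during which the arm holds its last target. There are 200 camera calls.

## Working session

There is one attempt and no reset: what is moved stays moved. The work goes in short steps, Python scripts to look and compute and a tool call to move; the robot and the scene stay as the last step left them, time stands still between calls to the robot, and variables do not carry over. Pictures are saved under pics/ and viewed, about 8 in all and at most 12, crops included, and the job is handed in when it is done.

Besides the shell and the picture viewer there is one more tool, called as name(argument=value, ...), one argument or row to a line, values as JSON. arm_command: Moves the arm, as the interface text tells. Its arguments: {"type":"object","properties":{"targets":{"type":"array"},"force":{"type":"number"}},"required":["targets"]}

```bash
mkdir -p pics
cat > h.py <<'E'
from rig import sense, vision, bot, spotter
import numpy as np, cv2
from scipy.spatial.transform import Rotation as Rn
def ray(c,u,v):
    d=np.linalg.inv(c["intrinsics"])@[u,v,1]; R=np.array(c["R"]); return -R.T@c["t"], R.T@d
def onz(c,u,v,z):
    o,d=ray(c,u,v); return o+d*(z-o[2])/d[2]
def proj(c,X):
    p=c["intrinsics"]@(np.array(c["R"])@X+c["t"]); return p[:2]/p[2]
def tri(a,b):
    A=np.zeros((3,3)); y=np.zeros(3)
    for o,d in (a,b):
        d=d/np.linalg.norm(d); P=np.eye(3)-np.outer(d,d); A+=P; y+=P@o
    return np.linalg.solve(A,y)
E
python3 - <<'E'
from h import *
np.set_printoptions(precision=4,suppress=True)
s=sense(); print(s,bot.tip_reach)
C={}
for n in("scene","top"):
    C[n]=c=vision.read_camera(n); cv2.imwrite(f"pics/{n}0.png",c["img"][:,:,::-1])
    print(n,"cam at",-np.array(c["R"]).T@c["t"])
    for l,z in(("cap",.111),("cap_top",.145),("jar_neck",.127),("holder",0),("tray",0),("beaker",0),("small_bottle",0),("tip_box",0),("ice_bucket",0)):
        for m in spotter.mark_of(n,l)[:4]:
            u,v=np.array(m["xy"])*[640,400]; print(l,round(m["p"],2),np.round([u,v]),onz(c,u,v,z)[:2])
print(sense()["clock"])
E
```

```text
{'clock': 0.0, 'qpos': array([-1.1823,  0.0528,  1.4018, -0.    ,  1.6886, -0.0702]), 'qd': array([-0.0003,  0.0002, -0.0003, -0.0003, -0.0001,  0.0009]), 'tau': array([ -0.0004, -38.1663, -36.0188,  -0.0001,   0.0061,  -0.    ]), 'tool_pos': array([ 0.2324, -0.4704,  0.2385]), 'orientation': array([ 0.9738,  0.2274, -0.0001, -0.0008]), 'force': array([-0.1558,  0.2233,  0.7082]), 'torque': array([ 0.0324, -0.0247,  0.048 ]), 'width': 0.08582414518131434} 0.008
scene cam at [ 0.9003 -0.4904  0.8419]
cap 0.75 [327. 169.] [0.4657 0.1879]
cap 0.69 [321. 175.] [0.466  0.1602]
cap 0.58 [361. 186.] [0.5671 0.1878]
cap_top 0.63 [321. 165.] [0.4645 0.1622]
cap_top 0.59 [360. 176.] [0.5643 0.1859]
cap_top 0.49 [327. 164.] [0.4738 0.1746]
cap_top 0.23 [339. 360.] [ 0.7698 -0.2211]
jar_neck 0.87 [319. 172.] [0.4648 0.1536]
holder 0.81 [317. 206.] [0.4608 0.154 ]
tray 0.75 [270. 308.] [ 0.5573 -0.1584]
tray 0.57 [284. 145.] [0.224  0.3059]
beaker 0.77 [406. 246.] [0.7211 0.1751]
small_bottle 0.77 [340. 361.] [ 0.746  -0.1649]
tip_box 0.71 [399. 309.] [0.7877 0.0087]
ice_bucket 0.6 [420. 151.] [0.587  0.5373]
top cam at [0.2176 0.1005 1.4377]
cap 0.74 [253. 239.] [0.3875 0.2732]
cap 0.69 [301. 217.] [0.4614 0.153 ]
cap 0.65 [259. 201.] [0.4933 0.2719]
cap_top 0.91 [250. 238.] [0.3835 0.2758]
cap_top 0.88 [301. 218.] [0.4524 0.1493]
cap_top 0.71 [257. 199.] [0.4908 0.2728]
jar_neck 0.59 [306. 215.] [0.4646 0.1387]
holder 0.94 [301. 220.] [0.4723 0.1561]
holder 0.3 [301. 215.] [0.4894 0.1567]
tray 0.78 [231. 305.] [0.2094 0.3225]
tray 0.59 [401. 201.] [ 0.5634 -0.1334]
beaker 0.57 [300. 142.] [0.7123 0.1878]
small_bottle 0.81 [418. 147.] [ 0.7364 -0.1732]
tip_box 0.56 [362. 126.] [0.7848 0.0037]
ice_bucket 0.63 [182. 167.] [0.5931 0.5301]
1.0
```

View pics/top0.png

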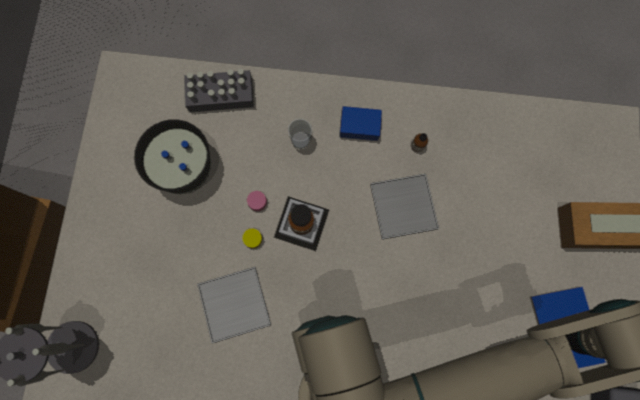

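View pics/scene0.png

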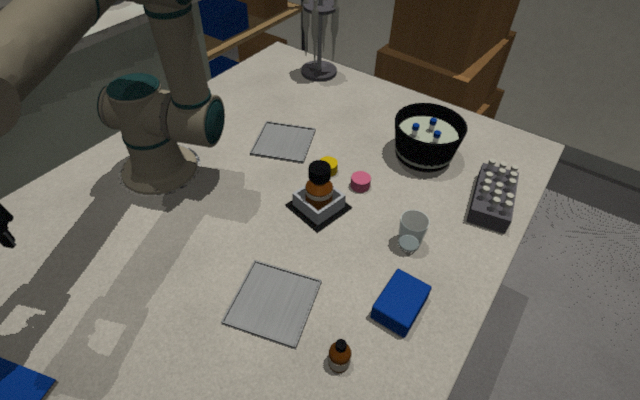

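Both cameras show the black cap on the jar (top image about 301,217; scene image about 319,170). Yellow and pink look-alike caps lie beside it. The right-hand tray is at top (403,206) and scene (273,302). Next I refine the cap and tray positions by fitting silhouettes.

```bash
cat > fit.py <<'E'
from h import *
from scipy.optimize import minimize
np.set_printoptions(precision=4,suppress=True)
a=np.linspace(0,2*np.pi,48,endpoint=False); circ=np.c_[np.cos(a),np.sin(a)]
S=4
def fill(c,P):
    q=np.array([proj(c,p) for p in P]); m=np.zeros((400*S,640*S),np.uint8)
    cv2.fillConvexPoly(m,cv2.convexHull(np.round((q+.5)*S).astype(np.int32)),1)
    return cv2.resize(m.astype(np.float32),(640,400),interpolation=cv2.INTER_AREA)
def capP(x,y,zs,r): return np.vstack([np.c_[circ*r+[x,y],np.full(48,z)] for z in zs])
def trayP(x,y,t):
    R=Rn.from_euler("z",t).as_matrix(); return [[x,y,0]+R@[i*.085,j*.085,.01] for i in(-1,1) for j in(-1,1)]
E
python3 - <<'E'
from fit import *
C={n:vision.read_camera(n) for n in("scene","top")}
capm={};traym={}
for n,(u,v),(tu,tv) in(("scene",(320,170),(273,302)),("top",(301,217),(404,206))):
    hsv=cv2.cvtColor(C[n]["img"],cv2.COLOR_RGB2HSV); img=C[n]["img"].astype(int)
    m=np.zeros((400,640),np.float32); w=slice(v-22,v+12),slice(u-18,u+18)
    m[w]=(img[w].max(2)<60); 
    k,l,st,ce=cv2.connectedComponentsWithStats(m.astype(np.uint8))
    i=1+np.argmax(st[1:,4]); capm[n]=(l==i).astype(np.float32); print(n,"cap blob",st[i],ce[i])
    g=cv2.cvtColor(C[n]["img"],cv2.COLOR_RGB2LAB).astype(int); crop=g[tv-3:tv+4,tu-3:tu+4].reshape(-1,3).mean(0); print("tray col",crop)
    big=cv2.resize(C[n]["img"][v-40:v+40,u-40:u+40,::-1],None,fx=5,fy=5,interpolation=cv2.INTER_NEAREST)
    tb=cv2.resize(C[n]["img"][tv-50:tv+50,tu-60:tu+60,::-1],(480,400)); 
    cv2.imwrite(f"_{n}.png",np.hstack([big[:, :],tb])[:, :])
    cv2.imwrite(f"_m{n}.png",capm[n]*255)
cv2.imwrite("pics/crops.png",cv2.resize(np.vstack([cv2.imread("_scene.png"),cv2.imread("_top.png")]),(660,600)))
def cost(p,ns):return sum(np.abs(fill(C[n],capP(p[0],p[1],(.111,.145),.028))-capm[n]).sum() for n in ns)
for ns in(["scene"],["top"],["scene","top"]):
    r=minimize(cost,[.462,.152],args=(ns,),method="Nelder-Mead",options=dict(initial_simplex=[[.462,.152],[.47,.152],[.462,.16]])); print(ns,r.x,r.fun,capm["top"].sum(),capm["scene"].sum())
E
```

```text
scene cap blob [309 160  22  22 420] [319.2524 171.3857]
tray col [146.8571 127.2449 129.4082]
top cap blob [290 204  29  23 432] [301.0394 215.1042]
tray col [111.449  127.7143 129.551 ]
['scene'] [0.4652 0.1538] 77.75 432.0 420.0
['top'] [0.4626 0.1531] 54.6875 432.0 420.0
['scene', 'top'] [0.4639 0.1539] 140.25 432.0 420.0[ WARN:0@3.172] global loadsave.cpp:1063 imwrite_ Unsupported depth image for selected encoder is fallbacked to CV_8U.
```

View pics/crops.png

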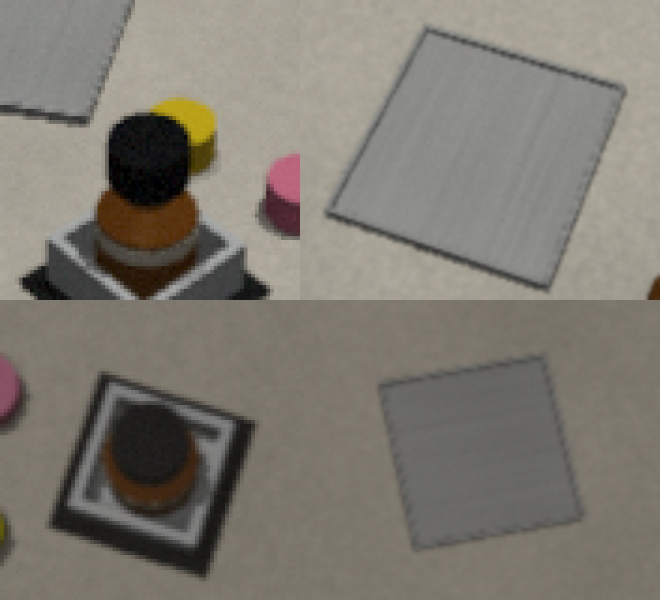

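arm_command(
  targets=[
    {"rotation":[0,0,1],"linear":[1,-0.9,0],"claw":1},
    {"rotation":[0,0,2],"linear":[2,-1.8,0],"claw":1},
    {"rotation":[0,0,3],"linear":[3,-2.7,0],"claw":1},
    {"rotation":[0,0,4],"linear":[4,-3.7,0],"claw":1},
    {"rotation":[0,0,5],"linear":[5,-4.7,0],"claw":1},
    {"rotation":[0,0,6],"linear":[6,-5.6,0],"claw":1},
    {"rotation":[0,0,7],"linear":[7,-6.6,0],"claw":1},
    {"rotation":[0,0,8],"linear":[8,-7.5,0],"claw":1},
    {"rotation":[0,0,9],"linear":[9,-8.5,0],"claw":1},
    {"rotation":[0,0,10],"linear":[10,-9.4,0],"claw":1},
    {"rotation":[0,0,11],"linear":[11,-10.4,0],"claw":1},
    {"rotation":[0,0,12],"linear":[12,-11.3,0],"claw":1},
    {"rotation":[0,0,12.1],"linear":[12.1,-11.43,0],"claw":1},
    {"rotation":[0,0,12.1],"linear":[12.1,-11.43,0],"claw":1},
    {"rotation":[0,0,12.1],"linear":[12.1,-11.43,0],"claw":1},
    {"rotation":[0,0,12.1],"linear":[12.1,-11.43,0],"claw":1},
  ],
)

```text
clock: 2.43
tool_pos: [0.4461, 0.105, 0.2395]
orientation: [0.919, -0.393, 0.0, -0.0]
force: [0.7, -1.1, -0.3]
width: 0.0855
```

Run:
```python
from fit import *
from scipy.optimize import least_squares
s=sense(); print(s)
C={n:vision.read_camera(n) for n in("scene","top")}
for n in C: cv2.imwrite(f"pics/{n}1.png",C[n]["img"][:,:,::-1])
K={"scene":[(255.7,261.3),(321.3,282),(295.7,348),(222.3,323)],"top":[(370.7,184),(425,174.7),(438,228.7),(382.3,239)]}
for n in K: P=[onz(C[n],u,v,.01) for u,v in K[n]]; print(n,np.mean(P,0),[np.linalg.norm(P[i]-P[i-1]).round(4) for i in range(4)], [np.degrees(np.arctan2(*(P[i]-P[i-1])[1::-1])).round(1) for i in range(4)])
def toolshift(p):
    s=sense(); R=Rn.from_quat(s["orientation"]).as_matrix(); return R.T@(np.array(p)-s["tool_pos"])/.04
print("shift to cap",toolshift([.464,.154,.124]), Rn.from_quat(s["orientation"]).as_matrix())
big=cv2.resize(C["scene"]["img"][90:230,230:410,::-1],None,fx=4,fy=4); cv2.imwrite("pics/c1.png",big)
```

```text
{'clock': 2.4333, 'qpos': array([ 0.1508, -0.1392,  1.5859, -0.0002,  1.6941,  2.5297]), 'qd': array([ 0.9987,  0.7582, -0.6718, -0.003 , -0.091 ,  0.993 ]), 'tau': array([ -3.28  , -34.7531, -32.6252,   0.2092,   0.2934,  -1.223 ]), 'tool_pos': array([0.4461, 0.105 , 0.2395]), 'orientation': array([ 0.9195, -0.3932,  0.0004, -0.0001]), 'force': array([ 0.7243, -1.1226, -0.3078]), 'torque': array([-0.0234, -0.0209,  0.0236]), 'width': 0.08551187837485782}
scene [ 0.5568 -0.1447  0.01  ] [np.float64(0.1673), np.float64(0.1655), np.float64(0.1647), np.float64(0.1657)] [np.float64(106.6), np.float64(15.9), np.float64(-73.4), np.float64(-163.2)]
top [ 0.5462 -0.1416  0.01  ] [np.float64(0.1671), np.float64(0.1656), np.float64(0.1658), np.float64(0.1662)] [np.float64(16.5), np.float64(-73.5), np.float64(-163.2), np.float64(106.9)]
shift to cap [-0.525  -1.1276  2.8667] [[ 0.6909 -0.723   0.0009]
 [-0.723  -0.6909 -0.0001]
 [ 0.0007 -0.0006 -1.    ]]
```

View pics/c1.png

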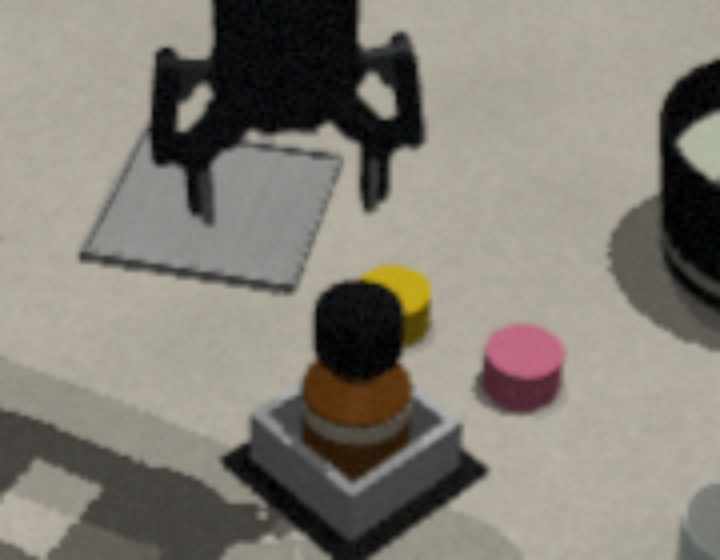

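The scene crop shows the open gripper behind and above the jar, and the path is clear. The arm is lagging, so I finish the traverse and let it settle.

arm_command(
  targets=[
    {"rotation":[0,0,0],"linear":[-0.525,-1.128,0],"claw":1},
    {"rotation":[0,0,0],"linear":[-0.525,-1.128,0.3],"claw":1},
    {"rotation":[0,0,0],"linear":[-0.525,-1.128,0.6],"claw":1},
    {"rotation":[0,0,0],"linear":[-0.525,-1.128,0.9],"claw":1},
    {"rotation":[0,0,0],"linear":[-0.525,-1.128,1.2],"claw":1},
    {"rotation":[0,0,0],"linear":[-0.525,-1.128,1.2],"claw":1},
    {"rotation":[0,0,0],"linear":[-0.525,-1.128,1.2],"claw":1},
    {"rotation":[0,0,0],"linear":[-0.525,-1.128,1.2],"claw":1},
    {"rotation":[0,0,0],"linear":[-0.525,-1.128,1.2],"claw":1},
  ],
)

```text
clock: 3.28
tool_pos: [0.4644, 0.1536, 0.1917]
orientation: [0.921, -0.391, 0.0, -0.001]
force: [0.8, 0.7, -0.9]
width: 0.0853
```

```bash
cat >> h.py <<'E'
def toolshift(p):
    s=sense(); R=Rn.from_quat(s["orientation"]).as_matrix(); return R.T@(np.array(p)-s["tool_pos"])/.04
def st():
    s=sense(); print("t",round(s["clock"],2),"p",np.round(s["tool_pos"],4),"q",np.round(s["qpos"],3),"F",np.round(s["force"],2),"T",np.round(s["torque"],3),"w",round(s["width"],4)); return s
E
python3 - <<'E'
from h import *
s=st(); print(np.round(s["qd"],3), np.round(Rn.from_quat(s["orientation"]).as_matrix(),4))
print(toolshift([.464,.154,.124]))
E
```

```text
t 3.28 p [0.4644 0.1536 0.1917] q [ 2.430e-01 -3.100e-02  1.580e+00  1.000e-03  1.592e+00  2.616e+00] F [ 0.78  0.69 -0.95] T [0.008 0.037 0.019] w 0.0853
[ 0.006  0.002 -0.002  0.    -0.003  0.001] [[ 6.949e-01 -7.191e-01  7.000e-04]
 [-7.191e-01 -6.949e-01  1.500e-03]
 [-6.000e-04 -1.500e-03 -1.000e+00]]
[-0.01355107  0.0033396   1.69187311]
```

arm_command(
  targets=[
    {"rotation":[0,0,0],"linear":[-0.01,0,0.3],"claw":1},
    {"rotation":[0,0,0],"linear":[-0.01,0,0.6],"claw":1},
    {"rotation":[0,0,0],"linear":[-0.01,0,0.9],"claw":1},
    {"rotation":[0,0,0],"linear":[-0.01,0,1.2],"claw":1},
    {"rotation":[0,0,0],"linear":[-0.01,0,1.4],"claw":1},
    {"rotation":[0,0,0],"linear":[-0.01,0,1.6],"claw":1},
    {"rotation":[0,0,0],"linear":[-0.01,0,1.69],"claw":1},
    {"rotation":[0,0,0],"linear":[-0.01,0,1.69],"claw":1},
    {"rotation":[0,0,0],"linear":[-0.01,0,1.69],"claw":1},
    {"rotation":[0,0,0],"linear":[-0.01,0,1.69],"claw":1},
  ],
)

```text
clock: 4.12
tool_pos: [0.4646, 0.1541, 0.1247]
orientation: [0.921, -0.391, 0.0, -0.001]
force: [0.2, 0.4, 0.0]
width: 0.0852
```

Run:
```python
from h import *
s=st()
I=[]
for n,(u,v) in(("scene",(319,160)),("top",(301,212))):
    c=vision.read_camera(n); I.append(cv2.resize(c["img"][v-40:v+40,u-40:u+40,::-1],None,fx=5,fy=5))
    for m in spotter.mark_of(n,"cap_top")[:4]: 
        print(n,m["p"],onz(c,*(np.array(m["xy"])*[640,400]),.145))
cv2.imwrite("pics/c2.png",np.hstack(I))
```

```text
t 4.12 p [0.4646 0.1541 0.1247] q [2.440e-01 1.900e-02 1.666e+00 1.000e-03 1.454e+00 2.617e+00] F [0.24 0.36 0.03] T [-0.064 -0.001  0.009] w 0.0852
scene 0.96 [0.46249158 0.15456296 0.145     ]
scene 0.63 [0.56989803 0.18916587 0.145     ]
scene 0.48 [0.47003863 0.19383526 0.145     ]
top 0.79 [0.48518272 0.27198838 0.145     ]
top 0.64 [0.38296487 0.27013779 0.145     ]
top 0.52 [0.45859294 0.15494432 0.145     ]
```

View pics/c2.png

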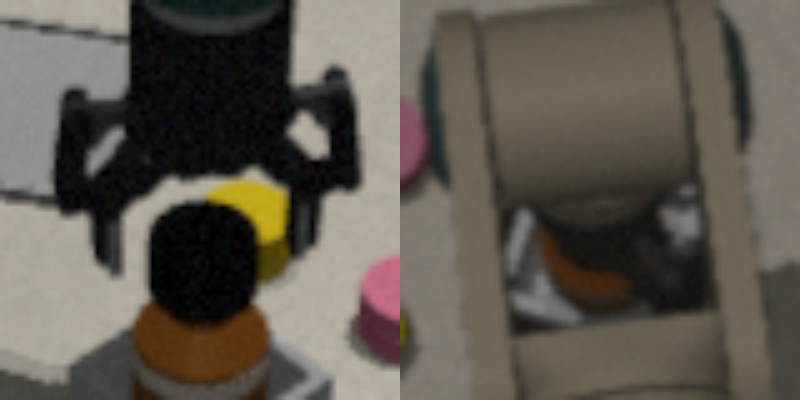

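The left crop shows the fingers straddling the black cap symmetrically, with the midpoint of the tips in line with the cap. The right crop (top camera) is mostly hidden by the wrist. I close lightly first and check the side forces.

arm_command(
  targets=[
    {"rotation":[0,0,0],"linear":[0,0,0.04],"claw":0.8},
    {"rotation":[0,0,0],"linear":[0,0,0.04],"claw":0.65},
    {"rotation":[0,0,0],"linear":[0,0,0.04],"claw":0.55},
    {"rotation":[0,0,0],"linear":[0,0,0.04],"claw":0.5},
    {"rotation":[0,0,0],"linear":[0,0,0.04],"claw":0.5},
    {"rotation":[0,0,0],"linear":[0,0,0.04],"claw":0.5},
  ],
  force=20,
)

```text
clock: 4.82
tool_pos: [0.464, 0.1536, 0.1229]
orientation: [0.921, -0.391, -0.0, -0.0]
force: [-4.7, -2.9, 2.2]
width: 0.0553
```

```bash
python3 -c "
from h import *
s=st();print(Rn.from_quat(s['orientation']).as_matrix().T@s['force'])"
```

```text
t 4.82 p [0.464  0.1536 0.1229] q [2.440e-01 2.000e-02 1.669e+00 1.000e-03 1.452e+00 2.617e+00] F [-4.74 -2.92  2.19] T [-0.481  0.627 -0.033] w 0.0553
[-1.1963304   5.43704431 -2.19144027]
```

arm_command(
  targets=[
    {"rotation":[0,0,0],"linear":[0,0.02,0],"claw":0.4},
    {"rotation":[0,0,0],"linear":[0,0.02,-0.01],"claw":0.4},
    {"rotation":[0,0,0],"linear":[0,0.02,-0.01],"claw":0.4},
    {"rotation":[0,0,-0.5],"linear":[0,0.02,-0.01],"claw":0.4},
    {"rotation":[0,0,-1],"linear":[0,0.02,-0.01],"claw":0.4},
    {"rotation":[0,0,-1.5],"linear":[0,0.02,-0.01],"claw":0.4},
    {"rotation":[0,0,-2],"linear":[0,0.02,-0.01],"claw":0.4},
    {"rotation":[0,0,-2.5],"linear":[0,0.02,-0.01],"claw":0.4},
    {"rotation":[0,0,-2.5],"linear":[0,0.02,-0.01],"claw":0.4},
  ],
  force=70,
)

```text
clock: 5.57
tool_pos: [0.4637, 0.153, 0.1239]
orientation: [0.964, -0.266, 0.0, -0.0]
force: [-0.7, -1.6, 4.6]
width: 0.0541
```

```bash
python3 -c "
from h import *
s=st();print(Rn.from_quat(s['orientation']).as_matrix().T@s['force'])"
```

```text
t 5.57 p [0.4637 0.153  0.1239] q [0.243 0.017 1.67  0.    1.454 2.352] F [-0.75 -1.64  4.61] T [-0.02   0.064  0.329] w 0.0541
[ 0.20299127  1.78401006 -4.61519287]
```

arm_command(
  targets=[
    {"rotation":[0,0,-0.5],"linear":[0,0,-0.015],"claw":0.4},
    {"rotation":[0,0,-1],"linear":[0,0,-0.03],"claw":0.4},
    {"rotation":[0,0,-1.5],"linear":[0,0,-0.03],"claw":0.4},
    {"rotation":[0,0,-2],"linear":[0,0,-0.035],"claw":0.4},
    {"rotation":[0,0,-2.5],"linear":[0,0,-0.035],"claw":0.4},
    {"rotation":[0,0,-2.5],"linear":[0,0,-0.035],"claw":0.4},
  ],
)

```text
clock: 6.07
tool_pos: [0.4634, 0.1529, 0.1248]
orientation: [0.99, -0.138, 0.0, -0.0]
force: [0.0, 0.3, -0.1]
width: 0.0544
```

```bash
python3 -c "
from h import *
s=st();print(Rn.from_quat(s['orientation']).as_matrix().T@s['force'])"
```

```text
t 6.07 p [0.4634 0.1529 0.1248] q [0.243 0.016 1.669 0.    1.456 2.09 ] F [ 0.04  0.33 -0.13] T [ 0.024 -0.029 -0.019] w 0.0544
[-0.05257833 -0.32971761  0.12598146]
```

The cap has broken loose: the torque is near 0 and the vertical force is near 0. I keep turning with a slow rise and watch Fz.

arm_command(
  targets=[
    {"rotation":[0,0,-0.8],"linear":[0,0,0],"claw":0.4},
    {"rotation":[0,0,-1.6],"linear":[0,0,0],"claw":0.4},
    {"rotation":[0,0,-2.4],"linear":[0,0,-0.005],"claw":0.4},
    {"rotation":[0,0,-3.2],"linear":[0,0,-0.005],"claw":0.4},
    {"rotation":[0,0,-4],"linear":[0,0,-0.01],"claw":0.4},
    {"rotation":[0,0,-4],"linear":[0,0,-0.01],"claw":0.4},
    {"rotation":[0,0,-4],"linear":[0,0,-0.01],"claw":0.4},
  ],
)

```text
clock: 6.65
tool_pos: [0.4633, 0.1527, 0.1249]
orientation: [0.998, 0.069, -0.0, 0.0]
force: [-0.1, 0.7, -0.2]
width: 0.0543
```

```bash
python3 -c "
from h import *
s=st();print(Rn.from_quat(s['orientation']).as_matrix().T@s['force'])"
```

```text
t 6.65 p [0.4633 0.1527 0.1249] q [ 0.243  0.016  1.669 -0.     1.457  1.676] F [-0.11  0.73 -0.24] T [ 0.003 -0.004  0.041] w 0.0543
[-0.01171517 -0.73684996  0.23598423]
```

arm_command(
  targets=[
    {"rotation":[0,0,-0.8],"linear":[0,0,0],"claw":0.4},
    {"rotation":[0,0,-1.6],"linear":[0,0,-0.005],"claw":0.4},
    {"rotation":[0,0,-2.4],"linear":[0,0,-0.01],"claw":0.4},
    {"rotation":[0,0,-3.2],"linear":[0,0,-0.015],"claw":0.4},
    {"rotation":[0,0,-4],"linear":[0,0,-0.02],"claw":0.4},
    {"rotation":[0,0,-4],"linear":[0,0,-0.02],"claw":0.4},
    {"rotation":[0,0,-4],"linear":[0,0,-0.02],"claw":0.4},
  ],
)

```text
clock: 7.23
tool_pos: [0.4636, 0.1528, 0.1261]
orientation: [0.962, 0.273, 0.0, 0.0]
force: [0.9, -0.7, 2.7]
width: 0.0542
```

```bash
python3 -c "
from h import *
s=st()"
```

```text
t 7.23 p [0.4636 0.1528 0.1261] q [ 0.243  0.015  1.667 -0.     1.459  1.261] F [ 0.9  -0.73  2.72] T [ 0.014 -0.215 -0.039] w 0.0542
```

arm_command(
  targets=[
    {"rotation":[0,0,-0.8],"linear":[0,0,-0.015],"claw":0.4},
    {"rotation":[0,0,-1.6],"linear":[0,0,-0.02],"claw":0.4},
    {"rotation":[0,0,-2.4],"linear":[0,0,-0.025],"claw":0.4},
    {"rotation":[0,0,-3.2],"linear":[0,0,-0.03],"claw":0.4},
    {"rotation":[0,0,-4],"linear":[0,0,-0.035],"claw":0.4},
    {"rotation":[0,0,-4],"linear":[0,0,-0.035],"claw":0.4},
    {"rotation":[0,0,-4],"linear":[0,0,-0.035],"claw":0.4},
  ],
)

```text
clock: 7.82
tool_pos: [0.4639, 0.1526, 0.1277]
orientation: [0.886, 0.464, 0.001, 0.0]
force: [2.3, -1.4, 2.6]
width: 0.0541
```

```bash
python3 -c "
from h import *
s=st()"
```

```text
t 7.82 p [0.4639 0.1526 0.1277] q [ 2.430e-01  1.400e-02  1.665e+00 -1.000e-03  1.461e+00  8.480e-01] F [ 2.32 -1.45  2.64] T [-0.373 -0.322  0.049] w 0.0541
```

arm_command(
  targets=[
    {"rotation":[0,0,-0.8],"linear":[0,0,-0.015],"claw":0.4},
    {"rotation":[0,0,-1.6],"linear":[0,0,-0.025],"claw":0.4},
    {"rotation":[0,0,-2.4],"linear":[0,0,-0.03],"claw":0.4},
    {"rotation":[0,0,-3.2],"linear":[0,0,-0.04],"claw":0.4},
    {"rotation":[0,0,-4],"linear":[0,0,-0.045],"claw":0.4},
    {"rotation":[0,0,-4],"linear":[0,0,-0.045],"claw":0.4},
    {"rotation":[0,0,-4],"linear":[0,0,-0.045],"claw":0.4},
  ],
)

```text
clock: 8.4
tool_pos: [0.4641, 0.1524, 0.1296]
orientation: [0.771, 0.636, 0.001, 0.001]
force: [2.3, -2.6, 3.1]
width: 0.0539
```

```bash
python3 -c "
from h import *
s=st()"
```

```text
t 8.4 p [0.4641 0.1524 0.1296] q [ 2.420e-01  1.200e-02  1.663e+00 -1.000e-03  1.465e+00  4.340e-01] F [ 2.27 -2.6   3.09] T [-0.619 -0.344  0.073] w 0.0539
```

arm_command(
  targets=[
    {"rotation":[0,0,-0.8],"linear":[0,0,-0.02],"claw":0.4},
    {"rotation":[0,0,-1.6],"linear":[0,0,-0.03],"claw":0.4},
    {"rotation":[0,0,-2.4],"linear":[0,0,-0.04],"claw":0.4},
    {"rotation":[0,0,-3.2],"linear":[0,0,-0.045],"claw":0.4},
    {"rotation":[0,0,-4],"linear":[0,0,-0.05],"claw":0.4},
    {"rotation":[0,0,-4],"linear":[0,0,-0.05],"claw":0.4},
    {"rotation":[0,0,-4],"linear":[0,0,-0.05],"claw":0.4},
  ],
)

```text
clock: 8.98
tool_pos: [0.4644, 0.1522, 0.1316]
orientation: [0.624, 0.781, 0.0, 0.001]
force: [3.1, -4.9, 1.3]
width: 0.0542
```

```bash
python3 -c "
from h import *
s=st()"
```

```text
t 8.98 p [0.4644 0.1522 0.1316] q [ 0.242  0.01   1.661 -0.002  1.468  0.02 ] F [ 3.08 -4.95  1.3 ] T [-0.625 -0.548  0.018] w 0.0542
```

Now a cautious lift test: 3 mm first, which is the thread play.

arm_command(
  targets=[
    {"rotation":[0,0,0],"linear":[0,0,-0.025],"claw":0.4},
    {"rotation":[0,0,0],"linear":[0,0,-0.05],"claw":0.4},
    {"rotation":[0,0,0],"linear":[0,0,-0.075],"claw":0.4},
    {"rotation":[0,0,0],"linear":[0,0,-0.075],"claw":0.4},
    {"rotation":[0,0,0],"linear":[0,0,-0.075],"claw":0.4},
  ],
)

```text
clock: 9.4
tool_pos: [0.4641, 0.152, 0.1339]
orientation: [0.626, 0.78, -0.0, 0.001]
force: [3.4, -3.6, -3.0]
width: 0.0541
```

```bash
python3 -c "
from h import *
s=st()"
```

```text
t 9.4 p [0.4641 0.152  0.1339] q [ 0.242  0.008  1.658 -0.002  1.474  0.023] F [ 3.4  -3.62 -3.01] T [-0.576 -0.667 -0.025] w 0.0541
```

The pull has grown to 3 N, so it is probably still caught. Turning further.

arm_command(
  targets=[
    {"rotation":[0,0,-0.8],"linear":[0,0,0],"claw":0.4},
    {"rotation":[0,0,-1.6],"linear":[0,0,0],"claw":0.4},
    {"rotation":[0,0,-2.4],"linear":[0,0,-0.01],"claw":0.4},
    {"rotation":[0,0,-3.2],"linear":[0,0,-0.015],"claw":0.4},
    {"rotation":[0,0,-4],"linear":[0,0,-0.02],"claw":0.4},
    {"rotation":[0,0,-4],"linear":[0,0,-0.02],"claw":0.4},
    {"rotation":[0,0,-4],"linear":[0,0,-0.02],"claw":0.4},
  ],
)

```text
clock: 9.98
tool_pos: [0.4644, 0.1518, 0.1346]
orientation: [0.451, 0.893, -0.0, 0.002]
force: [4.4, -4.2, -1.0]
width: 0.0545
```

```bash
python3 -c "
from h import *
s=st()"
```

```text
t 9.98 p [0.4644 0.1518 0.1346] q [ 0.242  0.008  1.657 -0.003  1.475 -0.393] F [ 4.4  -4.21 -0.96] T [-0.69  -0.78  -0.047] w 0.0545
```

arm_command(
  targets=[
    {"rotation":[0,0,0],"linear":[0,0,-0.025],"claw":0.4},
    {"rotation":[0,0,0],"linear":[0,0,-0.05],"claw":0.4},
    {"rotation":[0,0,0],"linear":[0,0,-0.05],"claw":0.4},
    {"rotation":[0,0,0],"linear":[0,0,-0.05],"claw":0.4},
  ],
)

```text
clock: 10.32
tool_pos: [0.4643, 0.1518, 0.1361]
orientation: [0.452, 0.892, -0.0, 0.001]
force: [4.5, -2.3, -3.0]
width: 0.0541
```

```bash
python3 -c "
from h import *
s=st()"
```

```text
t 10.32 p [0.4643 0.1518 0.1361] q [ 0.242  0.006  1.655 -0.002  1.478 -0.391] F [ 4.52 -2.29 -3.02] T [-0.374 -0.742 -0.02 ] w 0.0541
```

arm_command(
  targets=[
    {"rotation":[0,0,0],"linear":[0,0,-0.015],"claw":0.4},
    {"rotation":[0,0,0],"linear":[0,0,-0.025],"claw":0.4},
    {"rotation":[0,0,0],"linear":[0,0,-0.025],"claw":0.4},
    {"rotation":[0,0,0],"linear":[0,0,-0.025],"claw":0.4},
  ],
)

```text
clock: 10.65
tool_pos: [0.4644, 0.1519, 0.1365]
orientation: [0.453, 0.891, -0.0, 0.001]
force: [4.6, -2.2, -3.6]
width: 0.054
```

```bash
python3 -c "
from h import *
s=st()"
```

```text
t 10.65 p [0.4644 0.1519 0.1365] q [ 0.242  0.006  1.655 -0.002  1.479 -0.388] F [ 4.59 -2.22 -3.61] T [-0.31  -0.803  0.045] w 0.054
```

Still caught: the tool lags its setpoint. Turning another 0.42 rad.

arm_command(
  targets=[
    {"rotation":[0,0,-0.8],"linear":[0,0,0.01],"claw":0.4},
    {"rotation":[0,0,-1.6],"linear":[0,0,0.01],"claw":0.4},
    {"rotation":[0,0,-2.4],"linear":[0,0,0.005],"claw":0.4},
    {"rotation":[0,0,-3.2],"linear":[0,0,0],"claw":0.4},
    {"rotation":[0,0,-4],"linear":[0,0,0],"claw":0.4},
    {"rotation":[0,0,-4],"linear":[0,0,0],"claw":0.4},
    {"rotation":[0,0,-4],"linear":[0,0,0],"claw":0.4},
  ],
)

```text
clock: 11.23
tool_pos: [0.4644, 0.1522, 0.1365]
orientation: [0.26, 0.966, -0.0, 0.001]
force: [3.1, -0.9, -0.0]
width: 0.0542
```

```bash
python3 -c "
from h import *
s=st()"
```

```text
t 11.23 p [0.4644 0.1522 0.1365] q [ 0.242  0.006  1.655 -0.002  1.479 -0.803] F [ 3.1  -0.91 -0.03] T [-0.233 -0.558 -0.032] w 0.0542
```

Fz is now 0 at 3.42 rad. Lift test of 3 mm.

arm_command(
  targets=[
    {"rotation":[0,0,0],"linear":[0,0,-0.025],"claw":0.4},
    {"rotation":[0,0,0],"linear":[0,0,-0.05],"claw":0.4},
    {"rotation":[0,0,0],"linear":[0,0,-0.075],"claw":0.4},
    {"rotation":[0,0,0],"linear":[0,0,-0.075],"claw":0.4},
    {"rotation":[0,0,0],"linear":[0,0,-0.075],"claw":0.4},
  ],
)

```text
clock: 11.65
tool_pos: [0.4641, 0.1524, 0.1395]
orientation: [0.26, 0.966, -0.0, 0.001]
force: [0.4, 0.2, -0.7]
width: 0.0539
```

```bash
python3 -c "
from h import *
s=st()"
```

```text
t 11.65 p [0.4641 0.1524 0.1395] q [ 2.420e-01  4.000e-03  1.651e+00 -1.000e-03  1.486e+00 -8.020e-01] F [ 0.41  0.24 -0.69] T [-0.002 -0.029  0.031] w 0.0539
```

arm_command(
  targets=[
    {"rotation":[0,0,0],"linear":[0,0,-0.02],"claw":0.4},
    {"rotation":[0,0,0],"linear":[0,0,-0.04],"claw":0.4},
    {"rotation":[0,0,0],"linear":[0,0,-0.06],"claw":0.4},
    {"rotation":[0,0,0],"linear":[0,0,-0.06],"claw":0.4},
    {"rotation":[0,0,0],"linear":[0,0,-0.06],"claw":0.4},
  ],
)

```text
clock: 12.07
tool_pos: [0.4641, 0.1524, 0.142]
orientation: [0.26, 0.966, -0.0, 0.001]
force: [0.3, -0.0, -0.1]
width: 0.054
```

```bash
python3 -c "
from h import *
s=st()"
```

```text
t 12.07 p [0.4641 0.1524 0.142 ] q [ 2.420e-01  1.000e-03  1.648e+00 -1.000e-03  1.491e+00 -8.020e-01] F [ 0.28 -0.01 -0.13] T [-0.026 -0.018  0.026] w 0.054
```

It is free: lifted 5.5 mm with no pull. Lifting clear.

arm_command(
  targets=[
    {"rotation":[0,0,0],"linear":[0,0,-0.1],"claw":0.4},
    {"rotation":[0,0,0],"linear":[0,0,-0.2],"claw":0.4},
    {"rotation":[0,0,0],"linear":[0,0,-0.3],"claw":0.4},
    {"rotation":[0,0,0],"linear":[0,0,-0.5],"claw":0.4},
    {"rotation":[0,0,0],"linear":[0,0,-0.8],"claw":0.4},
    {"rotation":[0,0,0],"linear":[0,0,-1.2],"claw":0.4},
    {"rotation":[0,0,0],"linear":[0,0,-1.6],"claw":0.4},
    {"rotation":[0,0,0],"linear":[0,0,-1.9],"claw":0.4},
    {"rotation":[0,0,0],"linear":[0,0,-2],"claw":0.4},
    {"rotation":[0,0,0],"linear":[0,0,-2],"claw":0.4},
    {"rotation":[0,0,0],"linear":[0,0,-2],"claw":0.4},
  ],
)

```text
clock: 12.98
tool_pos: [0.4639, 0.1525, 0.2217]
orientation: [0.26, 0.966, -0.0, 0.001]
force: [-0.1, -0.6, -1.5]
width: 0.0543
```

Run:
```python
from h import *
s=st(); print(np.round(Rn.from_quat(s["orientation"]).as_matrix(),3), toolshift([.554,-.143,.222]))
c=vision.read_camera("scene"); cv2.imwrite("pics/c3.png",cv2.resize(c["img"][80:340,210:410,::-1],None,fx=2.3,fy=2.3))
```

```text
t 12.98 p [0.4639 0.1525 0.2217] q [ 2.430e-01 -4.700e-02  1.535e+00 -1.000e-03  1.653e+00 -8.020e-01] F [-0.13 -0.55 -1.53] T [-0.035 -0.003 -0.03 ] w 0.0543
[[-0.865  0.502  0.001]
 [ 0.502  0.865 -0.001]
 [-0.001 -0.    -1.   ]] [-5.65832280e+00 -5.25551753e+00  1.55520274e-03]
```

View pics/c3.png

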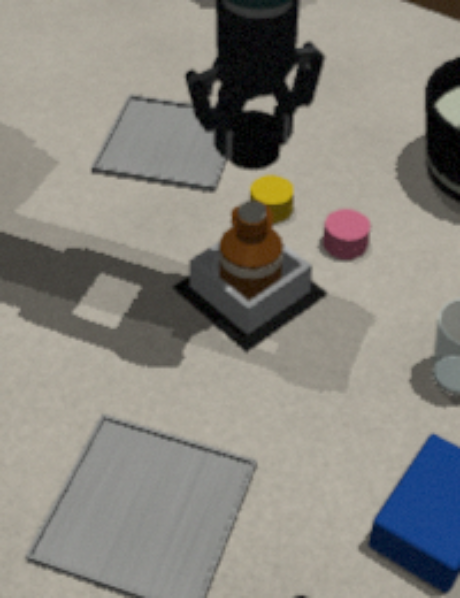

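The crop shows the cap held in the fingers at (248,140), clear of the bare neck at (252,212). The jar is seated in its holder. Next I carry the cap to above the right-hand tray.

arm_command(
  targets=[
    {"rotation":[0,0,0],"linear":[-0.2,-0.2,0],"claw":0.4},
    {"rotation":[0,0,0],"linear":[-0.6,-0.5,0],"claw":0.4},
    {"rotation":[0,0,0],"linear":[-1.1,-1,0],"claw":0.4},
    {"rotation":[0,0,0],"linear":[-1.6,-1.5,0],"claw":0.4},
    {"rotation":[0,0,0],"linear":[-2.1,-2,0],"claw":0.4},
    {"rotation":[0,0,0],"linear":[-2.6,-2.4,0],"claw":0.4},
    {"rotation":[0,0,0],"linear":[-3.1,-2.9,0],"claw":0.4},
    {"rotation":[0,0,0],"linear":[-3.6,-3.3,0],"claw":0.4},
    {"rotation":[0,0,0],"linear":[-4.1,-3.8,0],"claw":0.4},
    {"rotation":[0,0,0],"linear":[-4.6,-4.3,0],"claw":0.4},
    {"rotation":[0,0,0],"linear":[-5.1,-4.7,0],"claw":0.4},
    {"rotation":[0,0,0],"linear":[-5.5,-5.1,0],"claw":0.4},
    {"rotation":[0,0,0],"linear":[-5.66,-5.26,0],"claw":0.4},
    {"rotation":[0,0,0],"linear":[-5.66,-5.26,0],"claw":0.4},
    {"rotation":[0,0,0],"linear":[-5.66,-5.26,0],"claw":0.4},
    {"rotation":[0,0,0],"linear":[-5.66,-5.26,0],"claw":0.4},
    {"rotation":[0,0,0],"linear":[-5.66,-5.26,0],"claw":0.4},
  ],
)

```text
clock: 14.45
tool_pos: [0.5536, -0.1421, 0.2216]
orientation: [0.259, 0.966, -0.001, 0.0]
force: [0.3, -0.7, 0.3]
width: 0.054
```

Run:
```python
from h import *
s=st(); print(np.round(Rn.from_quat(s["orientation"]).as_matrix(),4))
c=vision.read_camera("scene"); 
P=[onz(c,*q,.01) for q in [(255.7,261.3),(321.3,282),(295.7,348),(222.3,323)]]
im=c["img"][:,:,::-1].copy()
p=proj(c,np.array([.554,-.143,.004])); print(p); cv2.circle(im,tuple(int(x) for x in p),2,(0,0,255),-1)
cv2.imwrite("pics/c4.png",cv2.resize(im[200:380,200:400],None,fx=3,fy=3))
```

```text
t 14.45 p [ 0.5536 -0.1421  0.2216] q [-3.150e-01  1.890e-01  1.288e+00 -1.000e-03  1.665e+00 -1.362e+00] F [ 0.34 -0.7   0.25] T [ 0.014 -0.008  0.009] w 0.054
[[-8.655e-01  5.010e-01  1.000e-04]
 [ 5.010e-01  8.655e-01 -1.100e-03]
 [-7.000e-04 -9.000e-04 -1.000e+00]]
[273.63276821 301.592319  ]
```

View pics/c4.png

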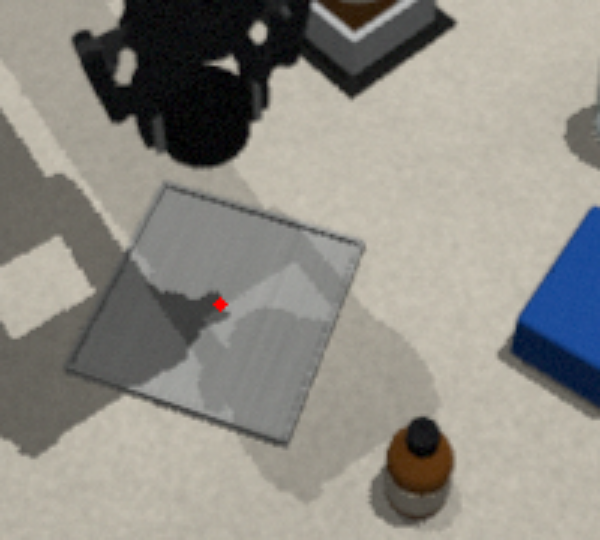

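The red mark (221,304), the planned drop point, sits at the tray's centre. The small bottle is well clear. Descending.

arm_command(
  targets=[
    {"rotation":[0,0,0],"linear":[0,0,0.2],"claw":0.4},
    {"rotation":[0,0,0],"linear":[0,0,0.6],"claw":0.4},
    {"rotation":[0,0,0],"linear":[0,0,1.1],"claw":0.4},
    {"rotation":[0,0,0],"linear":[0,0,1.6],"claw":0.4},
    {"rotation":[0,0,0],"linear":[0,0,2.1],"claw":0.4},
    {"rotation":[0,0,0],"linear":[0,0,2.6],"claw":0.4},
    {"rotation":[0,0,0],"linear":[0,0,3.1],"claw":0.4},
    {"rotation":[0,0,0],"linear":[0,0,3.6],"claw":0.4},
    {"rotation":[0,0,0],"linear":[0,0,4],"claw":0.4},
    {"rotation":[0,0,0],"linear":[0,0,4.4],"claw":0.4},
    {"rotation":[0,0,0],"linear":[0,0,4.6],"claw":0.4},
    {"rotation":[0,0,0],"linear":[0,0,4.8],"claw":0.4},
    {"rotation":[0,0,0],"linear":[0,0,4.9],"claw":0.4},
    {"rotation":[0,0,0],"linear":[0,0,4.9],"claw":0.4},
    {"rotation":[0,0,0],"linear":[0,0,4.9],"claw":0.4},
    {"rotation":[0,0,0],"linear":[0,0,4.9],"claw":0.4},
  ],
)

```text
clock: 15.83
tool_pos: [0.5544, -0.1425, 0.0267]
orientation: [0.259, 0.966, -0.001, 0.001]
force: [-0.3, -0.0, -0.3]
width: 0.0542
```

Run:
```python
from h import *
s=st(); print(np.round(Rn.from_quat(s["orientation"]).as_matrix()[:,2],4))
```

```text
t 15.83 p [ 0.5544 -0.1425  0.0267] q [-3.160e-01  3.550e-01  1.494e+00 -1.000e-03  1.291e+00 -1.362e+00] F [-0.29 -0.05 -0.27] T [-0.025  0.044  0.037] w 0.0542
[ 0.002  -0.0017 -1.    ]
```

arm_command(
  targets=[
    {"rotation":[0,0,0],"linear":[0,0,0.04],"claw":0.4},
    {"rotation":[0,0,0],"linear":[0,0,0.08],"claw":0.4},
    {"rotation":[0,0,0],"linear":[0,0,0.12],"claw":0.4},
    {"rotation":[0,0,0],"linear":[0,0,0.16],"claw":0.4},
    {"rotation":[0,0,0],"linear":[0,0,0.2],"claw":0.4},
    {"rotation":[0,0,0],"linear":[0,0,0.2],"claw":0.4},
    {"rotation":[0,0,0],"linear":[0,0,0.2],"claw":0.4},
  ],
)

```text
clock: 16.42
tool_pos: [0.5543, -0.1425, 0.0185]
orientation: [0.259, 0.966, -0.001, 0.001]
force: [-0.6, 0.1, -0.2]
width: 0.0544
```

```bash
python3 -c "
from h import *
s=st()"
```

```text
t 16.42 p [ 0.5543 -0.1425  0.0185] q [-3.160e-01  3.660e-01  1.498e+00 -1.000e-03  1.276e+00 -1.362e+00] F [-0.56  0.12 -0.16] T [ 0.    -0.001 -0.026] w 0.0544
```

arm_command(
  targets=[
    {"rotation":[0,0,0],"linear":[0,0,0.015],"claw":0.4},
    {"rotation":[0,0,0],"linear":[0,0,0.03],"claw":0.4},
    {"rotation":[0,0,0],"linear":[0,0,0.045],"claw":0.4},
    {"rotation":[0,0,0],"linear":[0,0,0.06],"claw":0.4},
    {"rotation":[0,0,0],"linear":[0,0,0.06],"claw":0.4},
    {"rotation":[0,0,0],"linear":[0,0,0.06],"claw":0.4},
  ],
)

```text
clock: 16.92
tool_pos: [0.5543, -0.1425, 0.0163]
orientation: [0.259, 0.966, -0.001, 0.001]
force: [0.1, -0.2, 2.1]
width: 0.0541
```

```bash
python3 -c "
from h import *
s=st()"
```

```text
t 16.92 p [ 0.5543 -0.1425  0.0163] q [-3.160e-01  3.690e-01  1.499e+00 -1.000e-03  1.271e+00 -1.362e+00] F [ 0.1  -0.18  2.09] T [ 0.083  0.178 -0.042] w 0.0541
```

arm_command(
  targets=[
    {"rotation":[0,0,0],"linear":[0,0,0.015],"claw":0.4},
    {"rotation":[0,0,0],"linear":[0,0,0.03],"claw":0.4},
    {"rotation":[0,0,0],"linear":[0,0,0.03],"claw":0.4},
    {"rotation":[0,0,0],"linear":[0,0,0.03],"claw":0.4},
  ],
)

```text
clock: 17.25
tool_pos: [0.5544, -0.1426, 0.0162]
orientation: [0.259, 0.966, -0.001, 0.001]
force: [-4.3, 1.9, 9.4]
width: 0.0542
```

```bash
python3 -c "
from h import *
s=st()"
```

```text
t 17.25 p [ 0.5544 -0.1426  0.0162] q [-3.160e-01  3.690e-01  1.499e+00 -1.000e-03  1.271e+00 -1.361e+00] F [-4.3   1.89  9.37] T [ 0.165  0.902 -0.097] w 0.0542
```

The cap sits firmly on the floor: the height no longer changes and Fz is 9 N. I relax the push, open slowly at low force, then rise.

arm_command(
  targets=[
    {"rotation":[0,0,0],"linear":[0,0,0],"claw":0.5},
    {"rotation":[0,0,0],"linear":[0,0,0],"claw":0.6},
    {"rotation":[0,0,0],"linear":[0,0,0],"claw":0.7},
    {"rotation":[0,0,0],"linear":[0,0,0],"claw":0.8},
    {"rotation":[0,0,0],"linear":[0,0,0],"claw":0.9},
    {"rotation":[0,0,0],"linear":[0,0,0],"claw":1},
    {"rotation":[0,0,0],"linear":[0,0,0],"claw":1},
    {"rotation":[0,0,0],"linear":[0,0,0],"claw":1},
    {"rotation":[0,0,0],"linear":[0,0,0],"claw":1},
  ],
  force=20,
)

```text
clock: 18.0
tool_pos: [0.5544, -0.1426, 0.0162]
orientation: [0.259, 0.966, -0.001, 0.001]
force: [-0.2, 0.2, -0.3]
width: 0.0851
```

```bash
python3 -c "
from h import *
s=st()"
```

```text
t 18.0 p [ 0.5544 -0.1426  0.0162] q [-3.160e-01  3.690e-01  1.499e+00 -1.000e-03  1.271e+00 -1.361e+00] F [-0.16  0.25 -0.3 ] T [-0.087  0.004  0.067] w 0.0851
```

arm_command(
  targets=[
    {"rotation":[0,0,0],"linear":[0,0,-0.2],"claw":1},
    {"rotation":[0,0,0],"linear":[0,0,-0.5],"claw":1},
    {"rotation":[0,0,0],"linear":[0,0,-1],"claw":1},
    {"rotation":[0,0,0],"linear":[0,0,-1.6],"claw":1},
    {"rotation":[0,0,0],"linear":[0,0,-2.2],"claw":1},
    {"rotation":[0,0,0],"linear":[0,0,-2.8],"claw":1},
    {"rotation":[0,0,0],"linear":[0,0,-3.4],"claw":1},
    {"rotation":[0,0,0],"linear":[0,0,-4],"claw":1},
    {"rotation":[0,0,0],"linear":[0,0,-4.5],"claw":1},
    {"rotation":[0,0,0],"linear":[0,0,-4.5],"claw":1},
    {"rotation":[0,0,0],"linear":[0,0,-4.5],"claw":1},
    {"rotation":[0,0,0],"linear":[0,0,-4.5],"claw":1},
  ],
)

```text
clock: 19.0
tool_pos: [0.5538, -0.1421, 0.1959]
orientation: [0.259, 0.966, -0.001, 0.001]
force: [-0.1, 0.3, -0.1]
width: 0.0855
```

Run:
```python
from h import *
s=st(); c=vision.read_camera("scene"); im=c["img"][:,:,::-1]
for m in spotter.mark_of("scene","cap")[:4]: uv=np.array(m["xy"])*[640,400]; print(m["p"],uv,onz(c,*uv,.004))
cv2.imwrite("pics/c5.png",cv2.resize(im[130:380,200:440],None,fx=2.4,fy=2.4))
```

```text
t 19.0 p [ 0.5538 -0.1421  0.1959] q [-3.150e-01  1.990e-01  1.328e+00 -1.000e-03  1.614e+00 -1.361e+00] F [-0.09  0.34 -0.07] T [-0.013 -0.038  0.007] w 0.0855
0.8 [359.488 187.52 ] [0.51959106 0.27942044 0.004     ]
0.66 [329.408 169.8  ] [0.40888107 0.29010828 0.004     ]
0.6 [271.424 301.   ] [ 0.54910033 -0.14475208  0.004     ]
```

View pics/c5.png

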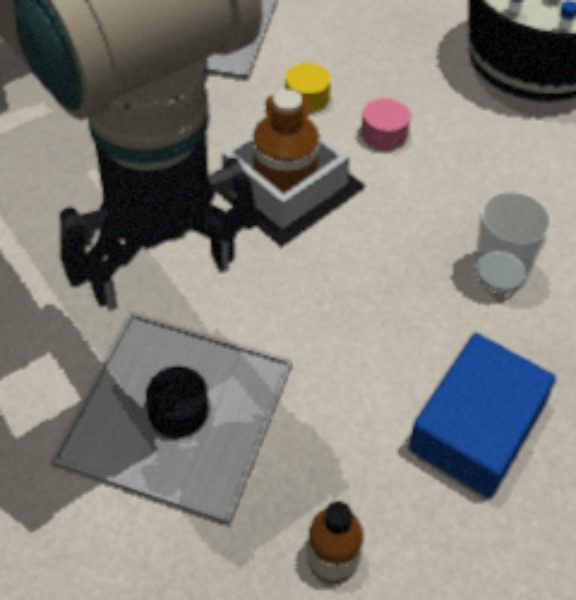

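The cap lies flat and top up near the tray's centre at (177,402). The jar stands in its holder, the bystanders are in place, and the gripper is clear. Handing in.

```bash
python3 -c "
from h import *
st(); bot.close_job()"
```

```text
t 19.1 p [ 0.5535 -0.1421  0.1949] q [-3.150e-01  2.000e-01  1.328e+00 -1.000e-03  1.613e+00 -1.362e+00] F [ 0.36 -0.22  0.74] T [ 0.01  -0.037  0.038] w 0.0856
the job is handed in; nothing more can be done
```

The stuck cap is off the jar and lies flat, top up, near the centre of the right-hand tray. I handed the job in at 19.1 s; no verdict is reported.

- **Unscrewing:** With a 70 N grip the cap broke loose within about 0.5 rad of hand turn. I followed its climb, with vertical force readings of at most about 5 N. Lift tests at about 2.6 and 3.0 rad met 3 to 3.6 N of pull, so I treated it as still caught and kept turning. At 3.4 rad it lifted 5.5 mm freely.
- **Placing:** The cap met the tray floor at about 2 N. A small extra press briefly read 9 N before I let go.
- **Last checks:** The final picture shows the cap on the tray, the jar seated in its holder, the bystanders apparently unmoved and the open gripper clear of everything. The network put the cap at (0.549, -0.145), about 5 mm from the tray centre I aimed for.
- **Disagreement:** The two cameras differed by about 1 cm on the tray's centre. That is well inside the 60 mm margin.
- **Not measured:** The cap's own turn angle and the jar's height were not measured directly. I inferred them from the hand angle and the forces.

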